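# Rock the stuck stopper out of the jar and put it in the airing stand

### The arm

A 7-joint arm with a two-finger parallel gripper is mounted at the origin on a cart in front of the work surface, level with it; the furniture and walls round the work are solid. World frame = base frame: x ahead of the robot, y to its left, z up, the work surface at z = 0. Lengths are in mm, angles in rad, forces in N, time in s.
With the tool pointing down it reaches from about 350 to 900 mm from the base axis. Payload 19.9 kg.
Tool frame: the origin (TCP) lies midway between the tips of the shut fingers; the grasp point (between the pads) lies 19 mm behind it; z points along the fingers, y is the line along which they close (so a half turn about z gives the same grasp; the last joint's range is limited). The gripper opens to 85 mm and grips with 20 to 120 N. Pads are 22 mm wide; open, the fingers measure 114 mm over their backs; the gripper's body (76 mm by 85 mm) begins 54 mm behind the grasp point. The pads swing forward as they close: fully open they stand 13 mm farther back than shut.
Start: joints at [-1.181, 0.417, -0.01, 1.614, 0.005, 1.111, -0.053], TCP at [261.554, 567.619, 231.26] pointing down, gripper open.
Joint ranges: [-2.81, 2.81], [-0.39, 2.02], [-1.27, 1.25], [0.06, 2.57], [-1.19, 4.33], [0.19, 2], [-2.82, 2.82]. Speed limits (rad/s): [1.89, 1.89, 2.39, 2.39, 3.01, 3.01, 3.01].

### API

Orientations are given as a unit quaternion [w, x, y, z].
In Python, from workcell import r gives the robot as it stands. Calls block until the motion is done:
- r.move_to(position, orientation): joint-space move of the TCP to a pose.
- r.movel(position, vel=150, rot=None): straight line of the TCP; rot=None keeps the orientation; vel is the mean speed in mm/s.
- r.move_j(angles): joint-space move.
- r.command_gripper(opening, grip_force=None): finger opening in mm; grip_force is the grip in N (None keeps the last); returns when the fingers have stopped.
- r.sleep(seconds).
- r.ik(position, orientation): joint angles nearest the present ones, or None.
- r.grab_frame(name): name is "scene" or "top" or "wrist"; returns (picture, depth): 420x560x3 uint8, blue, green, red; 420x560 float32, mm along the optical axis (not along the pixel's ray), 0 where there is no reading.
- r.calibration(name): a dict with "intrinsics" (3x3 intrinsics, pixels), "R" (3x3) and "t" (3): a world point X has camera coordinates R X + t. Camera axes: x right, y down, z forward; pixel columns grow to the right and rows downward; lengths in mm; the calibration is good to about 2 mm. The wrist camera is an equidistant fisheye: a pixel r from the principal point sees the ray r / f radians off the axis. A picture is of the moment at which its call begins: read the wrist's pose just before it. calibration takes no time and is no camera call; for the wrist camera it gives the pose at the moment of the call.
A pose or a line that the arm cannot do raises r.MotionError and nothing moves.
- r.sign_off(): hands the job in; it is judged then, once.
Readings, each from a call of its own:
- r.read_time_s(): time.
- r.read_joints(): joint angles.
- r.read_joint_velocities(): joint speeds.
- r.read_tau(): joint torques, N m.
- r.read_tool_pos(): TCP position.
- r.read_orientation(): TCP orientation.
- r.read_contact_force(): force on the tool from outside, world axes, zero at the start.
- r.read_wrist_torque(): the same for the moment, N m.
- r.read_grip_width(): finger opening in mm.
- r.read_gripper_force(): force on a finger pad.
Only numpy, scipy, OpenCV 4.12 (cv2) and the standard library are available. Lean on these libraries where they do the work, as an engineer would, in place of code of your own. Each camera call takes 0.05 s, during which the arm holds its last target. There are 200 camera calls.

### The job

The wooden stopper is stuck in the neck of the white storage jar. Take it by its tab and work it loose, rocking it from side to side across the thickness of the tab as you lift so that the jar stays down in its holder, and stand it upright in the middle of the deck of the airing stand. Then fit the upper tier over the stand's four posts, so that every corner hole drops over its post and the tier lies level on the shoulders above the stopper; let go of it and leave the mug, the jug and the cup where they are.

Things in the scene. Friction and masses are not known exactly. Their poses are not given: they have to be found in the camera images.
- holder: round light-wood holder, 128 mm across, 68 mm high, fixed to the worktop; the jar stands in its well. Origin: centre of the underside, on the axis of the jar. Its x and y axes turn with it (so do the jar's), z up. Room to work in: a wall cabinet hangs 0.46 m above the worktop beyond world x = 0.60, for y above -0.2; keep the wrist and hand clear of it
- jar (a joint): the white ceramic jar can only slide straight up in the holder, m; 0 = right down. Nothing but its weight and that of its seal (about 0.7 kg) holds it down, 8 N in all
- jar_mouth (a point): centre of the jar's mouth, in the plane of the rim, 140 mm above the worktop while the jar is down; axes as the holder. The neck is 90 mm across outside, 78 mm inside, and grips the stopper only by its seal (see seal). A straight pull would take about 25 N and only brings the jar up along with the stopper; the jar tilts neither way
- seal (a point): middle of the neck seal, on the axis, 10 mm below the rim: sprung black rubber on the holder's +y and -y sides presses the stopper with 12 N a side (friction about 1.2), fading to 0 as it rises 16 mm. Rock it about the x axis through this point, 8 degrees each way (about 1 N m): the rubber then slips up on one side, down on the other, and a lift of 2 mm a swing goes nearly free
- stopper: wooden stopper, 78 mm high, 120 g: tapered round plug, 52 mm across at the bottom, 62 mm at the top, 40 mm high, with an upright grip tab on it, 50 mm long (own x), 22 mm thick (own y), 38 mm high. Origin: centre of the plug's flat underside; z up its axis. At the start 28 mm deep in the jar, axes along those of the holder, tab top 50 mm above the rim
- stopper_tab (a point): grip point in the tab of the stopper, 65 mm above its underside and 13 mm below the tab's top; grip across the 22 mm thickness, along own y
- stand: airing stand fixed to the worktop: square light-wood deck 170 mm each way, top 20 mm above the worktop, four steel posts at own x = +-68, y = +-68 mm. Each is 24 mm thick up to a shoulder 82 mm above the deck; above that a pin 11 mm thick goes on 20 mm, its top 8 mm tapered to 4 mm. Origin: centre of the underside
- stand_deck (a point): centre of the deck's upper face, axes as the stand
- stand_shoulders (a point): centre between the posts in the plane of their shoulders, 102 mm above the worktop, axes as the stand
- tier: upper tier, loose, 350 g: square light-wood board 170 mm each way, 8 mm thick, with four 17 mm through holes at x = +-68, y = +-68 mm and a bar handle on top. It lies flat on the worktop at the start. Origin: centre of the underside; z up. It fits in any of four quarter turns
- tier_handle (a point): middle of the tier's handle bar, 46 mm above the board's underside; the bar is 90 mm long (own y), 14 mm thick (own x) and 14 mm high; grip across x. 31 mm of free room lie between the bar and the board
- mug_blue: bystander: blue mug, 82x112x94 mm, origin at the centre of its underside
- jug_small: bystander: small white jug, 84x139x86 mm, origin at the centre of its underside
- cup_white: bystander: white cup, 95x120x62 mm, origin at the centre of its underside
Things that resemble listed ones, but are neither listed nor needed, are in the scene too. There is more than one size of the stopper; the job needs the largest.

How it is judged (in metres and radians):
On the way, in this order (a step that is already met when the one before it is completed fails the run):
1. the stopper is leaned over, 4 degrees or more, while its lower end is still at least 12 mm down in the neck (angle between stopper's own z axis and vertical above 0.07 rad and z of stopper in the frame of jar_mouth below -0.012 m and horizontal distance between stopper and jar_mouth below 0.015 m).
2. the stopper is out of the jar (z of stopper in the frame of jar_mouth above 0.005 m), for 0.1 s.
3. the stopper stands upright on the deck of the stand, let go (horizontal distance between stopper and stand_deck below 0.04 m and z of stopper in the frame of stand_deck below 0.004 m and angle between stopper's own z axis and vertical below 0.08 rad and contact force between the fingers and stopper below 0.1 N), for 0.2 s.
At the end, for the whole second after the job is handed in: The stopper stands upright (within 4.5 degrees) on the stand's deck within 40 mm of its centre; the tier lies level on the four shoulders, its holes over the posts (height within 3 mm, centre 6 mm, tilt 1.7 degrees); the jar is down in its holder (within 3 mm); all is at rest (horizontal distance between stopper and stand_deck below 0.04 m and z of stopper in the frame of stand_deck between -0.004 and 0.004 m and angle between stopper's own z axis and vertical below 0.08 rad and horizontal distance between tier and stand_shoulders below 0.006 m and z of tier in the frame of stand_shoulders between -0.003 and 0.003 m and angle between tier's own z axis and vertical below 0.03 rad and linear speed of each of tier, stopper below 0.01 m/s and value of joint jar below 0.003 m); the robot touches nothing.
It fails at once if the jar is pulled up in its holder by more than 8 mm (value of joint jar above 0.008 m).
It fails at once if the mug, the jug or the cup is moved more than 20 mm (distance of any of mug_blue, jug_small, cup_white from where it was at the start of the episode above 0.02 m).
It also fails if it takes over 72 s, if anything falls off the work surface, if the arm or the gripper's body presses on something with over 40 N, if the wrist force passes 120 N, or if a joint passes its speed limit or range.

## Working session

There is one attempt and no reset: what is moved stays moved. The work goes in short steps, each a Python script; the robot and the scene stay as the last script left them, time stands still between calls to the robot, and variables do not carry over. Pictures are saved under pics/ and viewed, at most 10 in all, crops included, and the job is handed in when it is done.

```bash
mkdir -p pics; ls
python3 - <<'E'
from workcell import r
import numpy as np,cv2
for n in("scene","top"):
    p,d=r.grab_frame(n);cv2.imwrite(f"pics/{n}0.png",p);np.save(f"pics/{n}0.npy",d)
    c=r.calibration(n);print(n,c["intrinsics"],c["R"],c["t"])
print(r.read_time_s(),r.read_orientation())
E
```

```text
pics
scene [[435.23642323   0.         286.38264512]
 [  0.         435.23642323 215.96383659]
 [  0.           0.           1.        ]] [[ 0.85120531 -0.52464475 -0.01405003]
 [-0.2409634  -0.36688664 -0.89851591]
 [ 0.46624689  0.76820705 -0.43871604]] [-413.22650512  306.83911582  974.25578029]
top [[439.31634681   0.         282.44658328]
 [  0.         439.31634681 209.45393595]
 [  0.           0.           1.        ]] [[ 0.02540932 -0.99964825 -0.00759933]
 [-0.998172   -0.02495334 -0.05504534]
 [ 0.05483635  0.0089841  -0.99845494]] [ 131.63514704  567.8754573  1498.34017953]
0.1 [-7.53040918e-05  2.14218971e-01  9.76785498e-01 -5.64388096e-04]
```

View pics/top0.png

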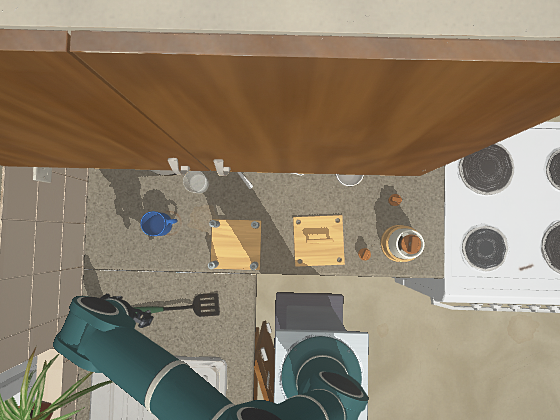

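View pics/scene0.png

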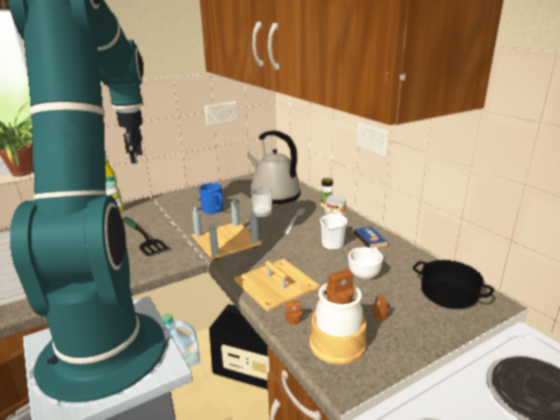

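The top view shows the stand at (235,245), the tier with its bar handle at (318,240), and the jar with a stopper at (405,243). The mug is at (155,223). In the scene view the jug is at (333,230) and the cup at (365,262).

Stopper candidates in the top view are (410,243) in the jar's neck, (363,253) small and loose, and (396,199) small and loose. I choose the one in the jar, which is the largest and the one described. The board with posts at (235,245) is the stand, and the board with the handle is the tier.

```bash
cat > h.py <<'E'
import numpy as np,cv2
def cloud(d,c):
    v,u=np.mgrid[:d.shape[0],:d.shape[1]]
    K=c["intrinsics"];p=np.stack([(u-K[0,2])/K[0,0]*d,(v-K[1,2])/K[1,1]*d,d],-1)
    W=(p-c["t"])@c["R"]; W[d<=0]=np.nan; return W
def rect(pts):
    (c,s,a)=cv2.minAreaRect(pts.astype(np.float32)); return np.round(c,1),np.round(s,1),round(a,1)
E
python3 - <<'E'
from workcell import r
from h import *
p=cv2.imread("pics/top0.png");d=np.load("pics/top0.npy");W=cloud(d,r.calibration("top"))
X,Y,Z=W[...,0],W[...,1],W[...,2]
hsv=cv2.cvtColor(p,cv2.COLOR_BGR2HSV)
uu=np.arange(560)[None,:]+0*d;vv=np.arange(420)[:,None]+0*d
def box(a,b,c,e):return (uu>=a)&(uu<b)&(vv>=c)&(vv<e)
def rep(n,m):
    m=m&np.isfinite(Z)
    k,l,st,ce=cv2.connectedComponentsWithStats(m.astype(np.uint8),connectivity=8)
    for i in range(1,k):
        q=W[l==i]
        if len(q)>4: print(n,len(q),np.round(np.median(q,0),1),*rect(q[:,:2]))
S=box(195,275,205,285);T=box(280,352,205,275);J=box(355,440,190,275)
rep("bench",box(275,290,180,200))
rep("deck",S&(abs(Z-20)<7)); rep("post",S&(Z>70))
rep("tier",T&(Z>3)); rep("handle",T&(Z>35))
rep("jarrim",J&(abs(Z-140)<12)); rep("tab",J&(Z>170)); rep("holder",J&(abs(Z-68)<8));rep("jarall",J&(Z>120)&(Z<160))
K=lambda x0,x1,y0,y1:cv2.resize(p[y0:y1,x0:x1],None,fx=4,fy=4,interpolation=cv2.INTER_CUBIC)
cv2.imwrite("pics/crop1.png",np.hstack([K(355,435,190,280),K(200,270,190,280)]))
# scene view of tab and handle
s=cv2.imread("pics/scene0.png");d=np.load("pics/scene0.npy");W=cloud(d,r.calibration("scene"));Z=W[...,2]
rep("s-tab",box(315,370,260,310)&(Z>160)); rep("s-rim",box(300,380,270,310)&(abs(Z-140)<6)); rep("s-handle",box(235,320,250,310)&(Z>38)&(Z<70));rep("s-post",box(180,275,190,260)&(Z>85))
E
```

```text
bench 300 [635.  149.4  -0.7] [635.3 149.5] [68.  49.1] 1.4
deck 2165 [441.  303.2  19.7] [441.3 303.9] [170.5 169.6] 89.9
post 51 [509.7 368.9 102.4] [510.  371.3] [19.7 23.5] 1.6
post 45 [509.9 234.9 102.7] [510.1 235.4] [19.6 21.9] 1.9
post 48 [375.1 368.7 102.8] [373.9 370.9] [19.9 20.4] 2.6
post 45 [374.7 234.2 102.2] [374.4 234.9] [19.4 21.4] 2.9
tier 2197 [460.6  19.6   7.9] [454.6  19. ] [194.4 184.2] 4.6
tier 9 [507.7 139.2   4.9] [511.2 139.3] [13.9 13.8] 1.3
tier 5 [490.8 121.3   5.1] [491.2 120.8] [9.3 4.6] 28.0
tier 7 [463.1 131.1   4.5] [464.  129.1] [18.5  4.6] 28.0
tier 6 [404.9 112.3   5. ] [402.5 110.9] [7.6 9.2] 66.0
tier 6 [357.6  11.2   4.3] [356.2   9.8] [14.   3.2] 2.2
tier 7 [358.6 -88.4   4.6] [357.5 -88.9] [ 7.9 16.9] 64.6
tier 8 [355.3 -24.7   4.7] [354.9 -23.8] [10.6  7.7] 73.6
handle 112 [461.3  20.5  51.7] [461.2  20.4] [13.8 87.8] 4.0
jarrim 319 [ 459.6 -247.   138.9] [ 460.4 -258. ] [84.9 85.9] 1.7
jarrim 5 [ 487.2 -259.1  148.5] [ 488.7 -259.2] [3.1 6.5] 1.5
tab 144 [ 460.  -256.   188.1] [ 459.9 -258.3] [24.  49.6] 85.0
holder 218 [ 462.3 -225.3   66.9] [ 459.7 -247.4] [ 99.2 117.5] 87.0
jarall 438 [ 459.8 -246.5  139.9] [ 460.4 -258. ] [84.9 85.9] 1.7
s-tab 426 [ 456.4 -267.2  182. ] [ 460.9 -260.9] [23.7 50.6] 84.2
s-rim 415 [ 444.4 -280.6  140.8] [ 458.1 -262.7] [81.1 87.5] 51.5
s-handle 153 [460.5  10.9  53. ] [462.5  16.3] [15.3 89. ] 2.3
s-handle 124 [ 419.8 -140.3   51.7] [ 421.4 -138. ] [17.8 32.5] 62.0
s-post 64 [488.5 535.   89.9] [492.6 538.4] [31.9 73.7] 64.0
s-post 6 [660.1 405.   87.1] [663.5 404.8] [20.4  6. ] 1.3
s-post 13 [630.2 408.   87.1] [630.5 407.7] [10.5 31.7] 64.6
s-post 63 [509.1 366.2 101.8] [509.9 368.8] [23.7 24.2] 56.1
s-post 71 [373.6 365.9 101.6] [374.1 371.4] [21.7 28.4] 39.9
s-post 76 [508.8 229.5 100.8] [510.7 233.1] [24.1 22.3] 56.7
s-post 81 [372.9 229.5 101.2] [372.2 230.4] [18.7 22.2] 59.4
```

View pics/crop1.png

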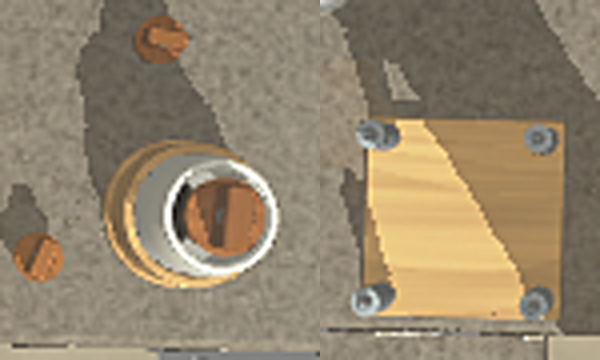

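The crop confirms the choice: the big stopper sits in the white neck with its tab along the image's vertical (world x, yaw about -5°), and the two loose ones are clearly smaller. The measured heights (tab 188, rim 140, shoulders 102) and spacings (136 between posts) match the given sizes. Now reaching for the tab.

```bash
cat >> h.py <<'E'
from scipy.spatial.transform import Rotation as Ro
def rot(yawdeg,flip=False):
    "tool down, tool y at yawdeg from world x"
    a=np.radians(yawdeg+(180 if flip else 0));y=np.array([np.cos(a),np.sin(a),0]);z=np.array([0,0,-1.])
    return Ro.from_matrix(np.stack([np.cross(y,z),y,z],1))
def q(R): return list(np.roll(R.as_quat(),1))
E
python3 - <<'E'
from workcell import r
from h import *
Q=q(rot(85))
for p in([400,300,250],[420,0,250],[460.3,-259.3,250]): r.move_to(p,Q)
r.movel([460.3,-259.3,205],vel=150)
W0=r.calibration("wrist")
p,d=r.grab_frame("wrist");cv2.imwrite("pics/w1.png",p)
print(r.read_time_s(),r.read_tool_pos(),r.read_joints(),r.read_contact_force())
for n in("top",):
    p,d=r.grab_frame(n);cv2.imwrite(f"pics/{n}1.png",p)
E
```

```text
3.9333 [ 460.84550322 -258.99428599  205.92603037] [-0.03445038  0.30949247  0.58731922  1.89633989 -0.20312088  0.99379286
  2.12663526] [ 0.27537228  0.04505706 -0.13685696]
```

View pics/w1.png

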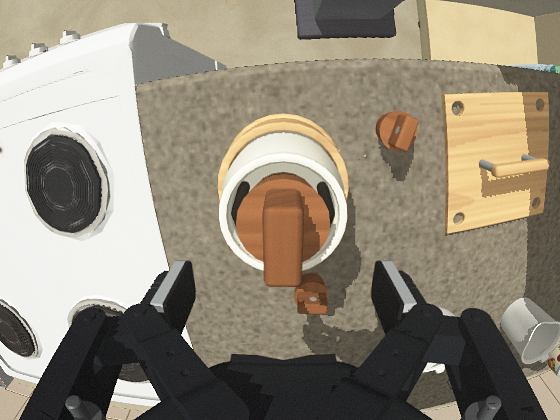

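The wrist view shows the tab (u 265–302) centred between the fingers (u about 175–385), aligned, with the black seal pads on either side in y. I'll descend, grip, and rock.

Run:
```python
from workcell import r
from h import *
R0=rot(85)
r.movel([460.3,-259.3,159.5],vel=80)
print(r.read_contact_force())
r.command_gripper(15,100); 
P=np.array(r.read_tool_pos());print(P,r.read_grip_width(),r.read_gripper_force(),r.read_contact_force(),r.read_wrist_torque())
xax=np.array([np.cos(np.radians(-5)),np.sin(np.radians(-5)),0])
piv=np.array([P[0],P[1],130.]);lift=0
def go(a,lift,vel):
    D=Ro.from_rotvec(np.radians(a)*xax)
    r.movel(list(piv+D.apply(P+[0,0,lift]-piv)),vel=vel,rot=q(D*R0))
s=1
go(8,0.5,12)
print(r.read_contact_force(),r.read_wrist_torque(),r.read_time_s())
lift=.5
for i in range(9):
    s=-s; lift+=2
    go(8*s,lift,14)
    print(i,lift,np.round(r.read_contact_force(),1),np.round(r.read_wrist_torque(),2),np.round(r.read_tool_pos(),1),round(r.read_time_s(),2))
```

```text
[-0.73339769  0.32210904 -0.36195755]
[ 460.36552802 -259.10760103  159.51360437] 20.562370438902928 97.71098613739014 [0.81070702 1.20400905 0.90220327] [ 0.39655031 -0.05972804  0.11118568]
[-2.00668969  5.11365367 12.97009331] [1.4175038  0.5044763  0.11315289] 5.7917
0 2.5 [-1.8 -0.8  7.3] [0.07 0.37 0.03] [ 460.9 -255.   162.2] 6.58
1 4.5 [-1.1  4.8 10.7] [1.13 0.37 0.08] [ 460.2 -263.7  164.2] 7.4
2 6.5 [-1.1 -0.3  6.3] [-0.08  0.22  0.06] [ 460.9 -254.4  166. ] 8.26
3 8.5 [-1.1  4.   7.7] [ 0.97  0.22 -0.03] [ 460.1 -264.2  167.9] 9.16
4 10.5 [-0.7 -2.1  4.2] [-0.18  0.06  0.05] [ 460.9 -253.9  169.8] 10.1
5 12.5 [-0.1  2.8  5. ] [ 0.68  0.04 -0.01] [ 459.9 -264.6  171.6] 11.07
6 14.5 [ 0.5 -1.5  1.6] [-0.11 -0.02  0.02] [ 460.9 -253.3  173.6] 12.09
7 16.5 [-0.2  1.9  1.4] [ 0.35  0.02 -0.02] [ 459.8 -265.1  175.5] 13.15
8 18.5 [-0.4 -0.4 -0.7] [ 0.05 -0.07  0.02] [ 460.9 -252.6  177.6] 14.24
```

Run:
```python
from workcell import r
from h import *
R=q(rot(85))
r.movel([460.3,-259.2,183],vel=40,rot=R)
r.movel([460.3,-259.2,255],vel=100)
print(r.read_contact_force(),r.read_grip_width())
r.move_to([430,0,255],q(rot(88)))
r.move_to([441.6,303.2,255],q(rot(90)))
p,d=r.grab_frame("scene");cv2.imwrite("pics/s2.png",p)
print(r.read_tool_pos(),r.read_time_s())
```

```text
[-0.05525148 -0.60156616 -1.07295739] 20.341394261376024
[442.44969    301.39767984 255.14480729] 17.7
```

View pics/s2.png

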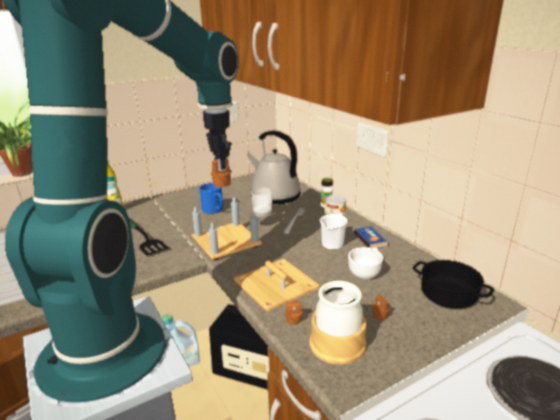

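The stopper hangs upright in the gripper at (221,172), and the jar at (340,320) is open and down. Next I'll lower it onto the deck, watching the force.

Run:
```python
from workcell import r
from h import *
r.movel([441.6,303.2,80],vel=120)
r.sleep(.2);f0=r.read_contact_force()[2]
z=72
while z>=62:
    r.movel([441.6,303.2,z],vel=40)
    f=r.read_contact_force()[2]-f0
    if abs(f)>2.5: break
    z-=1
print(z,f,r.read_tool_pos())
r.command_gripper(50); r.sleep(.3)
print(r.read_gripper_force(),r.read_grip_width())
r.movel([441.6,303.2,215],vel=150)
p,d=r.grab_frame("wrist");cv2.imwrite("pics/w3.png",p)
r.move_to([400,120,230],q(rot(90)))
p,d=r.grab_frame("top");cv2.imwrite("pics/top3.png",p)
W=cloud(d,r.calibration("top"))
m=np.zeros(d.shape,bool);m[205:285,195:275]=1;X,Y,Z=np.moveaxis(W,2,0)
m&=(abs(X-441)<45)&(abs(Y-303)<45)
for lo,hi in((50,75),(85,110)):
    k=W[m&(Z>lo)&(Z<hi)];print(len(k),np.median(k,0) if len(k) else 0,rect(k[:,:2]) if len(k) else 0)
print(r.read_time_s())
# IK options for the tier
for f in(0,1): print(f,r.ik([461,20,130],q(rot(4,f))),r.ik([441.6,303.2,140],q(rot(0,f))))
```

```text
67 11.113941593901643 [441.73942273 303.32070376  67.50859991]
0.0 50.18197905119617
150 [439.98007156 292.48192913  59.64323983] (array([440.8, 303.9]), array([56.8, 60.4]), 1.5)
109 [440.4697162  303.01677208  96.92130915] (array([441.6, 303.1]), array([22. , 49.2]), 88.2)
23.8083
0 [-0.53968558  0.29065608  0.49487632  2.11431163 -0.19486951  0.77943208
  0.14679122] [-0.92013345  0.38238448  0.31854984  1.92885052 -0.1556445   0.85392383
 -0.52048083]
1 [ 0.59291117  0.37058834 -0.81911166  2.07958922  0.36442687  0.83653411
  2.77009022] [-0.73026303  0.3696757   0.08627703  1.92243977 -0.04141154  0.85115609
  2.51910796]
```

View pics/top3.png

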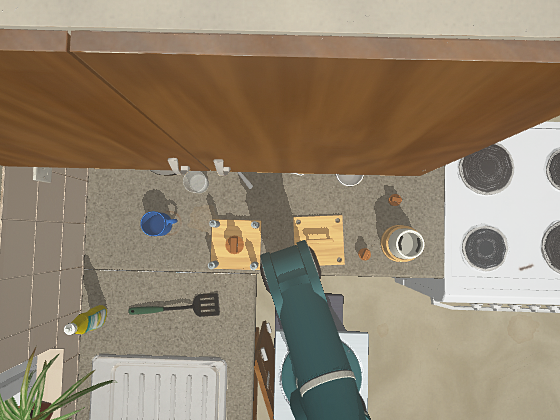

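The stopper stands upright on the deck at (234,243). Its tab centre measures (441.6, 303.1, 97), so robot and camera agree within 1 mm. Next is the tier.

Run:
```python
from workcell import r
from h import *
# board outline from first top picture: wood colour, largest contour
p=cv2.imread("pics/top0.png");c=r.calibration("top");hsv=cv2.cvtColor(p,cv2.COLOR_BGR2HSV)
m=np.zeros(p.shape[:2],np.uint8);m[205:275,283:352]=255
m&=cv2.inRange(hsv,(10,80,60),(30,255,255));m=cv2.morphologyEx(m,cv2.MORPH_OPEN,np.ones((3,3)))
k=max(cv2.findContours(m,cv2.RETR_EXTERNAL,cv2.CHAIN_APPROX_NONE)[0],key=cv2.contourArea)[:,0].astype(float)
K=c["intrinsics"];ray=np.c_[(k[:,0]-K[0,2])/K[0,0],(k[:,1]-K[1,2])/K[1,1],np.ones(len(k))]@c["R"];o=-c["R"].T@c["t"]
pts=o+ray*((8-o[2])/ray[:,2])[:,None]
print("board",rect(pts[:,:2]))
ctr,s,a=rect(pts[:,:2]); 
x,y=461.2,(20.4+ctr[1])/2; print(x,y)
assert abs(ctr[0]-x)<5 and abs(ctr[1]-20.4)<5
R=q(rot(3.5))
r.command_gripper(60)
r.move_to([x,y,130],R); r.movel([x,y,29],vel=120)
print(r.read_contact_force())
r.command_gripper(8,100)
print(r.read_grip_width(),r.read_gripper_force(),r.read_tool_pos(),r.read_time_s())
r.movel([x,y,190],vel=100)
r.sleep(.2);print(r.read_contact_force(),r.read_grip_width())
r.movel([441.8,303.3,190],vel=150,rot=q(rot(0)))
r.movel([441.8,303.3,165],vel=80)
r.sleep(.3)
W=r.calibration("wrist");np.savez("pics/wcal",**W)
for n in("top","scene","wrist"):
    p,d=r.grab_frame(n);cv2.imwrite(f"pics/{n}4.png",p);np.save(f"pics/{n}4.npy",d)
d=np.load("pics/top4.npy");W=cloud(d,r.calibration("top"));X,Y,Z=np.moveaxis(W,2,0)
mm=(abs(X-441)<105)&(abs(Y-303)<105)&(Z>125)&(Z<165);q_=W[mm];print(len(q_),np.median(q_,0),rect(q_[:,:2]))
print(r.read_tool_pos(),r.read_time_s())
```

```text
board (array([461.5,  19.7]), array([171.1, 171.7]), 3.8)
461.2 20.049999999999997
[-0.31406816  0.27939601  0.00034768]
11.829428096377955 98.05866837501526 [461.40697461  20.1845603   29.57613769] 26.625
[-0.79286623 -0.78791334 -3.20427406] 11.796991615020668
1018 [476.51866757 249.45149895 143.17108337] (array([442.1, 302. ]), array([168.2, 170.1]), 0.0)
[441.8573043  303.3608466  165.13948177] 31.5333
```

Run:
```python
import cv2,numpy as np
t=cv2.imread("pics/top4.png")[200:290,190:280];s=cv2.imread("pics/scene4.png")[130:280,160:300];w=cv2.imread("pics/wrist4.png")
a=cv2.resize(t,(360,270));b=cv2.resize(s,(360,300))
cv2.imwrite("pics/m4.png",np.hstack([np.vstack([a,b]),cv2.resize(w,(440,330)) if 0 else cv2.copyMakeBorder(cv2.resize(w,(440,330)),0,240,0,0,0)]))
```

```text
(no output)
```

View pics/m4.png

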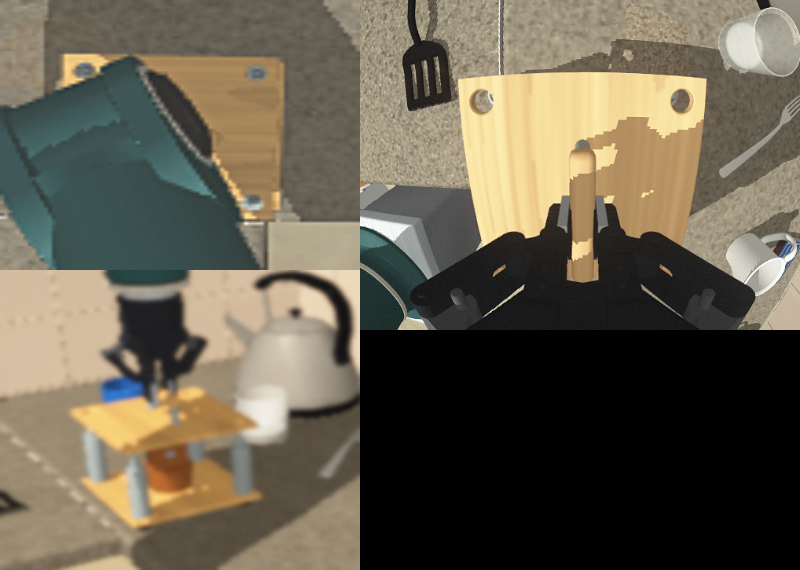

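The top crop shows post tops visible through the corner holes, and the scene crop shows the tier level over the posts. The measured board centre (442.1, 302.0) is within about 1 mm of the posts' (442.1, 303.1). Now lowering it, guarded.

Run:
```python
from workcell import r
from h import *
x,y=442.0,303.9
f0=np.array(r.read_contact_force())
z=152
while z>=129.5:
    r.movel([x,y,z],vel=40)
    f=np.array(r.read_contact_force())-f0
    if z<136 or abs(f).max()>2: print(z,np.round(f,1))
    if abs(f[2])>(5 if z<134 else 8): break
    z-=2 if z>134 else .7
print(r.read_tool_pos(),r.read_time_s())
p,d=r.grab_frame("scene");cv2.imwrite("pics/s5.png",cv2.resize(p[130:280,160:300],None,fx=4,fy=4))
```

```text
134 [-0.5 -0.1 -0.1]
133.3 [ 1.1  0.2 -0.4]
132.60000000000002 [ 0.7 -0.1 -0.7]
131.90000000000003 [-0.1  1.  -0.6]
131.20000000000005 [-2.5 -2.2  9.7]
[442.07290564 303.93710439 131.64579768] 35.2583
```

Seated at TCP z = 131.6, exactly as predicted, with no side contact on the pins. I'll release, retreat, and check.

Run:
```python
from workcell import r
from h import *
r.command_gripper(50);r.sleep(.2)
r.movel([442,303.9,230],vel=100)
r.move_to([400,100,260],q(rot(0)));r.sleep(.3)
p,d=r.grab_frame("top");c=r.calibration("top");W=cloud(d,c);X,Y,Z=np.moveaxis(W,2,0)
m=(abs(X-441)<100)&(abs(Y-303)<100)&(Z>98)&(Z<116);k=W[m];A=np.c_[k[:,:2],np.ones(len(k))];g=np.linalg.lstsq(A,k[:,2],rcond=None)[0]
print(len(k),np.median(k,0),rect(k[:,:2]),"slope",g[:2])
a=cv2.resize(p[195:295,185:285],(390,390))
s,d=r.grab_frame("scene");b=cv2.resize(s[180:370,180:380],(400,390))
Zs=cloud(d,r.calibration("scene"));jr=Zs[270:310,300:380].reshape(-1,3);jr=jr[(abs(jr[:,2]-140)<12)];print("rim z",np.percentile(jr[:,2],[50,90]))
cv2.imwrite("pics/end.png",np.hstack([a,b]));print(r.read_time_s(),r.read_contact_force(),r.read_tool_pos())
```

```text
2567 [442.17761886 300.92170328 109.66440235] (array([441.4, 302.9]), array([170.4, 170.5]), 0.3) slope [ 0.00065307 -0.00023597]
rim z [137.61679509 142.42595181]
38.35 [-0.29317434  0.20209009  0.37533073] [400.01950069 100.25190276 259.84648628]
```

View pics/end.png

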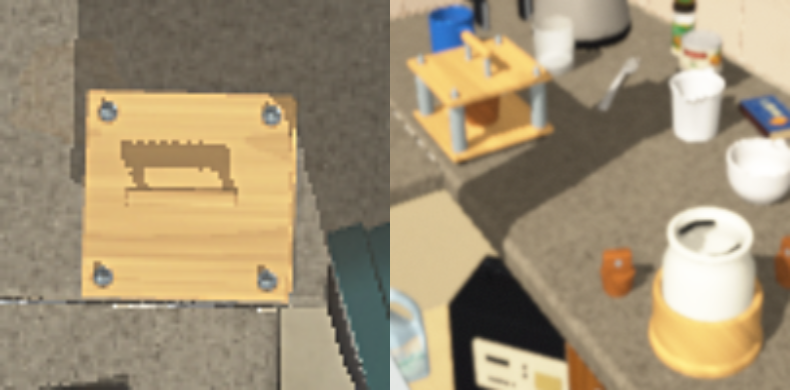

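The pins stand through all four holes (crop pixels (108,111), (271,115), (102,274) and (267,279)). The tier is level with its top at 110 mm, and the stopper is beneath it. The jar is down and the arm is clear.

```bash
python3 -c "
from workcell import r
print(r.sign_off())"
```

```text
the job is handed in; nothing more can be done
None
```

The job is handed in at about 38 s: the stopper came out with the jar still down and stands on the deck, the tier lies level on all four shoulders, and I didn't touch the mug, jug or cup; no verdict came back.

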